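Show the apprentice which centre drives the work and where it fits

TASK

The apprentice is setting up the lathe and asks which centre drives the work: point at the four-prong drive centre standing in the rack, fingertips just above it, and stay there for two seconds. Then show where it fits: point at the open mouth of the headstock spindle, fingertips just in front of the mouth and level with it, stay two seconds and finish still pointing there. Touch and move nothing at all, and do not bring the fingertips down over any of the other three centres.

Things in the scene. Friction and masses are not known exactly. Their poses are not given: they have to be found in the camera images.
- drive_centre_tip (a point): Highest point (middle spike) of the four-prong drive centre: a loose steel lathe centre standing upright in a hole of the rack, taper shank down. Its head is a round disc 32 mm in diameter with four upright blade-like prongs in a cross and a small spike in the middle, and stands 37 mm above the rack board; this point is on its axis. z up.
- point_centre_tip (a point): Tip of the pointed live centre, another loose steel centre in the rack: a 33 mm diameter cylinder topped by a slim sharp cone, 56 mm above the rack board.
- cup_centre_tip (a point): Tip of the middle spike of the cup centre, another loose steel centre in the rack: a slender 28 mm diameter head ending in a plain round cup rim, 35 mm above the rack board.
- bull_centre_tip (a point): Middle of the flat top of the bull-nose centre, another loose steel centre in the rack: a broad blunt cone 57 mm across at its base and 16 mm at its top, 50 mm above the rack board.
- rack: Low wooden rack screwed to the bench: a drilled board 290 x 76 mm, its top 92 mm above the bench, on two end boards. The four centres stand in one straight row along its x axis, 68 mm apart, in any order. Origin on the bench under the middle of the board; z up.
- spindle_mouth (a point): Middle of the open mouth of the lathe's headstock spindle, 240 mm above the bench. -y points level out of the mouth, towards the tailstock; z up. The nose is a hollow threaded stub, 33 mm across with a 19 mm hole, 28 mm out of a 52 mm flange and 56 mm out of the headstock's flat end face (140 mm wide, up to 65 mm above the mouth's middle, down to the bed).
- tailstock: Clamped tailstock on the lathe bed, facing the headstock. Origin at bench level straight below the mouth of its hollow quill, on the spindle's axis line, 230 to 310 mm from the spindle's mouth; top (lock lever) about 310 mm above the bench; it reaches 225 mm back from its mouth (handwheel, crank), away from the headstock.
- banjo: Tool-rest carriage (banjo) on the bed between headstock and tailstock, 150 to 190 mm along the bed from the spindle's mouth, clamped. Its tool rest is a bar 150 mm long parallel to the bed, 113 mm off the axis on the robot's side, its top 223 mm above the bench. Origin at bench level below the spindle's axis line.
- wax_tin_mid (a point): Middle of a round wax tin, 64 mm in diameter, 40 mm high, on the bench in front of the lathe.
- oil_bottle_mid (a point): Middle of an amber oil bottle, 60 mm in diameter, 150 mm high, beyond the rack.
- turned_bowl_mid (a point): Middle of a small turned wooden bowl, 140 mm across, 60 mm high, behind the lathe's tailstock end.
- mallet_mid (a point): Middle of a wooden mallet standing on its head behind the lathe, 62 mm in diameter, 200 mm high.
Mind the look-alikes: they are no part of the job. Leave any pink or red look-alike of the part that bears drive_centre_tip alone.

How it is judged:
By the outcome, as a careful person would: the job done as asked, in the order asked, and still so for the second after the job is handed in, with the robot touching nothing.
It also fails if it takes over 45 s, if anything falls off the work surface, if the arm or the gripper's body presses on something with over 40 N, if the wrist force passes 120 N, or if a joint passes its speed limit or range.

ROBOT

A 7-joint arm with a two-finger parallel gripper is mounted at the origin on the work surface. World frame = base frame: x ahead of the robot, y to its left, z up, the work surface at z = 0. Lengths are in m, angles in rad, forces in N, time in s.
With the tool pointing down it reaches from about 0.4 to 0.85 m from the base axis. Payload 10.4 kg.
Tool frame: the origin (TCP) lies on the centre line of the jaws, within the pads' length; the fingertips stand 14 mm ahead of it and the grasp point (between the pads) lies 5 mm behind it (tip_reach is the z of the fingertips in the tool frame, in m); z points along the fingers, x is the direction in which the jaws open and shut, and the axes are right-handed (so a half turn about z gives the same grasp; the last joint's range is limited). The gripper opens to 87 mm and grips with 3 to 60 N. Pads are 19 mm wide; open, the fingers measure 117 mm over their backs; the gripper's body (75 mm by 190 mm) begins 51 mm behind the grasp point.
Start: joints at [1.206, 0.332, -0.065, 1.46, 0.022, 1.35, -0.088], TCP at [0.21, -0.589, 0.237] pointing down, gripper open.
Joint ranges: [-2.6, 2.6], [-0.5, 2.12], [-1.47, 1.34], [0.16, 2.42], [-1.27, 4.41], [0.06, 2.06], [-2.6, 2.6]. Speed limits (rad/s): [2.22, 2.22, 2.79, 2.79, 3.14, 3.14, 3.14].

INTERFACE

Orientations are given as a unit quaternion [x, y, z, w].
In Python, from bench import * gives the robot as it stands.
- The arm moves only by the tool carry_out, never from a script. Its argument "rows" is a list of rows, each a list of 5 numbers: the closure, from -1 (fully open) to 1 (shut), so that 0 is half open, then the shift along the tool's x, y, z in units of 30 mm (1.0 is 30 mm), then the turn about the tool's z in units of 5 degrees (1.0 is 5 degrees). In form: [[jaw, x, y, z, turn], ...]. A call has 1 to 20 rows; each row shifts and turns the pose as measured when the row begins, along the tool's axes as they then stand; what a row does not reach is not made up. A row lasts 1/12 s, in which the tool goes at most 41.7 mm and 7.16 degrees, less where a joint would pass 70% of its speed; a pose out of reach is approached as far as the arm can. A call is refused whole if a number of a shift passes 1 or a number of a turn 1, either way. A call with a gripper value outside its range is refused whole. The fingers move at their own pace and stop on an object; "force" is the grip in N (left out, the last holds). Time passes only in rows, so rows that do not move let the fingers close. It gives the time, the measured TCP pose, the force and the opening at its end, in the units of the state.
- read_state(): the state, without advancing time (a new reading comes with each control period).
- camera(name): name is "scene" or "side" or "wrist"; returns the picture (400x640x3 uint8, blue, green, red); there is no depth.
- camera_info(name): a dict with "fx", "fy", "cx", "cy" (pixels), "extrinsics" (4x4, takes a point from camera to world coordinates); the wrist camera has in their place "tool_from_camera" (4x4, takes a point from camera to tool coordinates, whose origin is the TCP and whose axes are the tool frame's). Camera axes: x right, y down, z forward; pixel columns grow to the right and rows downward; lengths in m; the calibration is good to about 2 mm. The wrist camera is an equidistant fisheye: a pixel r from the principal point sees the ray r / f radians off the axis. A picture is of the moment at which its call begins: read the wrist's pose just before it. camera_info takes no time and is no camera call.
- close_job(): hands the job in, once; it reports no verdict.
Trained networks look in the newest picture that a camera, given by its name, has taken for a name from the list of things; names that differ only in an ending like _2 or _b are one class to them, and where a whole thing is asked for, a point or a joint stands for the part that bears it (a point fixed in the world has none). Each returns a list of dicts, best first, with "conf" (0 to 1); they miss things now and then, are a little off and sometimes report something else, mostly with a low value. They report only what shows in the picture. A call takes as long as a camera call. They do not tell look-alikes from the thing itself.
- recognise(query, camera): "box" ([centre column, centre row, width, height] in pixels, round what is visible of it).
- silhouettes(query, camera): "mask" (400x640 bool, what is visible of it) and "box" ([centre column, centre row, width, height] in pixels, round what is visible of it).
- pinpoint(query, camera): "xy" ([column, row] in pixels: a listed point, or the origin of a listed thing).
The state is a dict: "time": time; "joint_positions": joint angles; "joint_vel": joint speeds; "joint_torque": joint torques, N m; "ee_pos": TCP position; "eef_rot": TCP orientation; "ft_force": force on the tool from outside, world axes, zero at the start; "torque": the same for the moment, N m; "width": finger opening in m.
Only numpy, scipy, OpenCV 4.12 (cv2) and the standard library are available. Lean on these libraries where they do the work, as an engineer would, in place of code of your own. Each camera call takes 0.05 s, during which the arm holds its last target. There are 200 camera calls.

## Working session

There is one attempt and no reset: what is moved stays moved. The work goes in short steps, Python scripts to look and compute and a tool call to move; the robot and the scene stay as the last step left them, time stands still between calls to the robot, and variables do not carry over. Pictures are saved under pics/ and viewed, about 8 in all and at most 12, crops included, and the job is handed in when it is done.

Besides the shell and the picture viewer there is one more tool, called by a JSON object that holds its "op" and its "data". carry_out: Moves the arm, as the interface text tells. Its arguments: {"type":"object","properties":{"rows":{"type":"array","items":{"type":"array","items":{"type":"number"}}},"force":{"type":"number"}},"required":["rows"]}

```bash
mkdir -p pics; cat > h.py <<'E'
from bench import *
import numpy as np, cv2
from scipy.spatial.transform import Rotation as R
def ray(cam,xy,st=None):
    i=camera_info(cam)
    u=(xy[0]-i["cx"])/i["fx"]; v=(xy[1]-i["cy"])/i["fy"]
    if cam=="wrist":
        r=np.hypot(u,v); d=np.array([u/r*np.sin(r),v/r*np.sin(r),np.cos(r)]) if r>1e-9 else np.array([0,0,1.])
        T=np.eye(4);T[:3,:3]=R.from_quat(st["eef_rot"]).as_matrix();T[:3,3]=st["ee_pos"]
        E=T@np.array(i["tool_from_camera"])
    else:
        d=np.array([u,v,1.]);d/=np.linalg.norm(d);E=np.array(i["extrinsics"])
    return E[:3,3],E[:3,:3]@d
def atz(cam,xy,z,st=None):
    o,d=ray(cam,xy,st); return o+d*(z-o[2])/d[2]
def tri(rays):
    A=0;b=0
    for o,d in rays:
        P=np.eye(3)-np.outer(d,d);A=A+P;b=b+P@o
    p=np.linalg.solve(A,b); return p,[np.linalg.norm((np.eye(3)-np.outer(d,d))@(p-o)) for o,d in rays]
E
python3 - <<'E'
from h import *
np.set_printoptions(precision=3,suppress=True)
s=read_state();print(s)
for c in("scene","side","wrist"):
    cv2.imwrite(f"pics/{c}0.png",camera(c))
    i=camera_info(c);print(c,i)
    for q in("drive_centre_tip","point_centre_tip","cup_centre_tip","bull_centre_tip","rack","spindle_mouth","tailstock","banjo"):
        print(q,[(np.round(p["xy"],1).tolist(),round(float(p["conf"]),2)) for p in pinpoint(q,c)[:3]])
E
```

```text
{'time': 0.0, 'joint_positions': array([ 1.206,  0.333, -0.065,  1.461,  0.022,  1.35 , -0.088]), 'joint_vel': array([ 0.   ,  0.001, -0.001,  0.001,  0.002, -0.001, -0.   ]), 'joint_torque': array([ -0.002, -62.327,   0.024, -38.991,  -0.061,   0.04 ,   0.   ]), 'ee_pos': array([ 0.209, -0.589,  0.236]), 'eef_rot': array([ 0.817, -0.577, -0.001, -0.   ]), 'ft_force': array([-0.029,  0.04 , -0.823]), 'torque': array([-0.031,  0.014, -0.017]), 'width': 0.08744160405241125}
scene {'fx': 430.9141375259248, 'fy': 430.9141375259248, 'cx': 320.254809312927, 'cy': 202.37095830714858, 'extrinsics': array([[ 0.83 ,  0.309, -0.464,  1.091],
       [ 0.558, -0.473,  0.682, -0.805],
       [-0.009, -0.825, -0.565,  0.794],
       [ 0.   ,  0.   ,  0.   ,  1.   ]])}
drive_centre_tip [([204.1, 220.8], 0.81), ([188.5, 237.2], 0.8), ([253.0, 220.8], 0.7)]
point_centre_tip [([182.7, 294.4], 0.66)]
cup_centre_tip [([201.6, 277.2], 0.67), ([230.6, 241.3], 0.59)]
bull_centre_tip [([216.0, 253.5], 0.9), ([380.3, 278.9], 0.66)]
rack [([218.3, 305.3], 0.84)]
spindle_mouth [([389.6, 117.9], 0.73), ([311.0, 
[... 481 characters left out ...]
_centre_tip [([384.8, 164.6], 0.36)]
bull_centre_tip [([383.0, 170.4], 0.5)]
rack [([380.2, 196.4], 0.95), ([278.1, 198.8], 0.43)]
spindle_mouth [([227.6, 262.2], 0.91), ([381.8, 187.7], 0.31)]
tailstock []
banjo [([383.6, 188.8], 0.28)]
wrist {'fx': 309.70691628693146, 'fy': 309.70691628693146, 'cx': 320.12147230377013, 'cy': 202.69851202086744, 'tool_from_camera': array([[ 1.   ,  0.   , -0.001, -0.   ],
       [ 0.   ,  0.965,  0.264, -0.072],
       [ 0.001, -0.264,  0.965, -0.147],
       [ 0.   ,  0.   ,  0.   ,  1.   ]])}
drive_centre_tip [([49.5, 28.7], 0.87), ([102.0, 2.8], 0.68)]
point_centre_tip []
cup_centre_tip []
bull_centre_tip []
rack []
spindle_mouth []
tailstock []
banjo []
```

View pics/scene0.png

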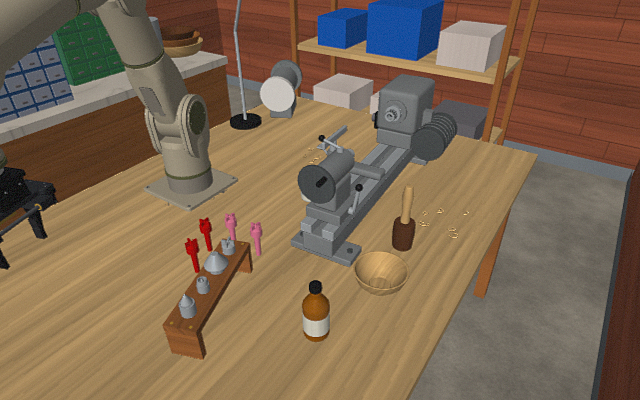

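View pics/side0.png

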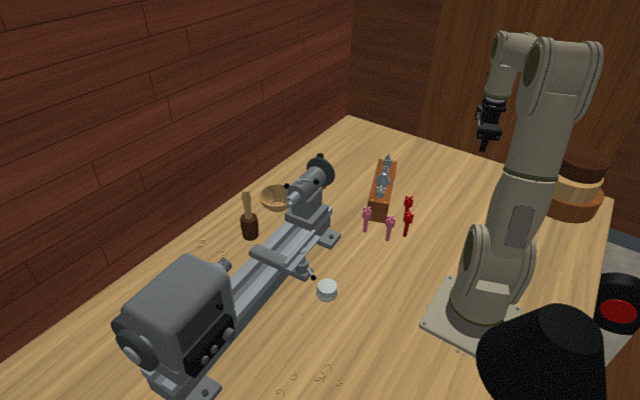

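```bash
python3 - <<'E'
import cv2
a=cv2.imread('pics/scene0.png')[190:330,130:290];b=cv2.imread('pics/side0.png')[120:260,320:480]
c=cv2.hconcat([cv2.resize(a,(400,350),interpolation=2),cv2.resize(b,(400,350),interpolation=2)]);cv2.imwrite('pics/crop0.png',c)
E
```

```text
(no output)
```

View pics/crop0.png

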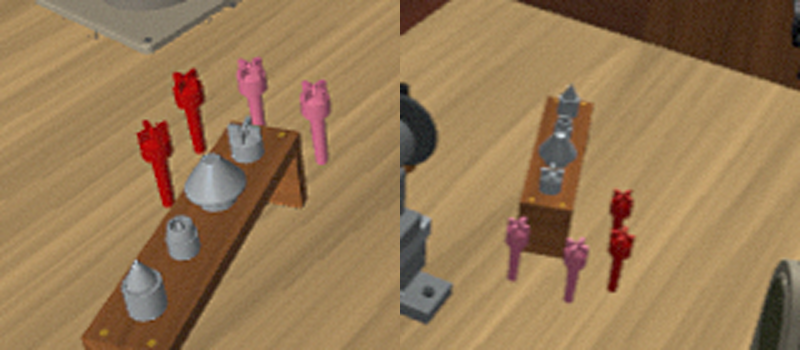

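Scene view: the rack's row, from the near end, is pointed (187,303), cup (202,285), bull (216,257) and four-prong (228,241). Pink and red copies stand off the rack at (192,245), (206,225), (231,217) and (256,230). I choose the grey one at scene (228,241), side (380,188). The spindle mouth is at scene (390,117), side (224,263).

```bash
python3 - <<'E'
from h import *
np.set_printoptions(precision=3,suppress=True)
def T(n,a,b): p,e=tri([ray("scene",a),ray("side",b)]);print(n,p,np.round(e,3));return p
T("drive",(228.5,238.5),(380.5,186.5))
T("point",(183,294.4),(388.8,152.5)); T("bull",(216,252.5),(383,170.4))
for n,a,z in(("drive",(228.5,238.5),.129),("cup",(202,278),.127),("bull",(216,252),.142),("point",(183,294.4),.148)):print(n,atz("scene",a,z))
for n,a,z in(("drive",(380.5,187),.129),("bull",(383.5,172),.142),("point",(388.5,154.5),.148)):print("side",n,atz("side",a,z))
T("mouth",(389.6,117.9),(227.6,262.2))
print(atz("scene",(389.6,117.9),.24),atz("side",(227.6,262.2),.24))
# look-alikes: pair both views
for n,a,b in(("red1",(192,240),(408.5,198)),("red2",(206,219.5),(408.5,214)),("pink1",(231,214),(390,218)),("pink2",(256.5,224),(367,209))):T(n,a,b)
# quill end, flange etc
a=cv2.imread('pics/scene0.png')[60:240,280:460];b=cv2.imread('pics/side0.png')[150:330,200:380]
cv2.imwrite('pics/crop1.png',cv2.hconcat([cv2.resize(a,(400,400),interpolation=2),cv2.resize(b,(400,400),interpolation=2)]))
E
```

```text
drive [ 0.442 -0.255  0.13 ] [0.001 0.001]
point [ 0.509 -0.452  0.148] [0.001 0.001]
bull [ 0.471 -0.324  0.149] [0.003 0.003]
drive [ 0.443 -0.254  0.129]
cup [ 0.489 -0.384  0.127]
bull [ 0.466 -0.316  0.142]
point [ 0.51  -0.452  0.148]
side drive [ 0.44  -0.254  0.129]
side bull [ 0.467 -0.327  0.142]
side point [ 0.503 -0.439  0.148]
mouth [0.549 0.388 0.236] [0.001 0.001]
[0.554 0.38  0.24 ] [0.545 0.39  0.24 ]
red1 [ 0.343 -0.287  0.102] [0.001 0.001]
red2 [ 0.307 -0.206  0.102] [0.001 0.001]
pink1 [ 0.348 -0.15   0.102] [0. 0.]
pink2 [ 0.435 -0.147  0.102] [0.002 0.002]
```

View pics/crop1.png

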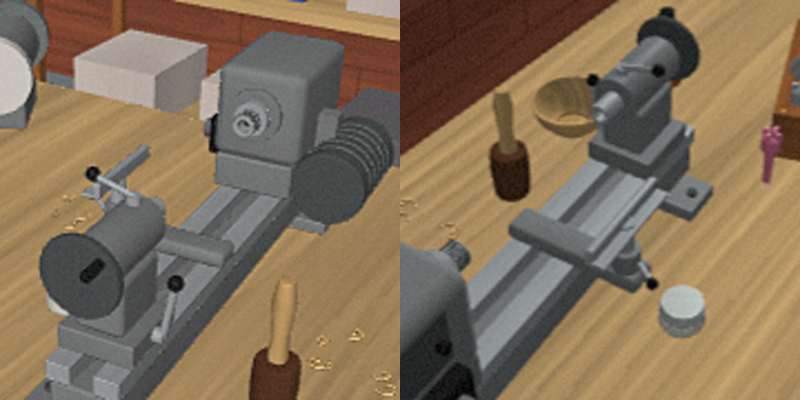

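```bash
python3 - <<'E'
from h import *
np.set_printoptions(precision=3,suppress=True)
p,e=tri([ray("scene",(389.4,116.3)),ray("side",(228,264.5))]);print("mouth",p,e)
print(atz("scene",(389.4,116.3),.24),atz("side",(228,264.5),.24))
q=atz("side",(292,200),.24);d=q-p;d[2]=0;print("quill",q,np.linalg.norm(d),d/np.linalg.norm(d))
print("flange",atz("scene",(393,110.5),.24))
s=read_state();Rm=R.from_quat(s["eef_rot"]).as_matrix()
t=np.array([.442,-.255,.25]);print(Rm.T@(t-s["ee_pos"])/.03)
E
```

```text
mouth [0.544 0.394 0.237] [np.float64(0.0024394647397888254), np.float64(0.00243946473978875)]
[0.548 0.391 0.24 ] [0.539 0.395 0.24 ]
quill [0.565 0.099 0.24 ] 0.29599204858773687 [ 0.073 -0.997  0.   ]
flange [0.536 0.441 0.24 ]
[ -7.888 -11.031  -0.448]
```

{"op": "carry_out", "data": {"rows": [[1, -0.6, -0.84, -0.04, 0], [1, -0.6, -0.84, -0.04, 0], [1, -0.6, -0.84, -0.04, 0], [1, -0.6, -0.84, -0.04, 0], [1, -0.6, -0.84, -0.04, 0], [1, -0.6, -0.84, -0.04, 0], [1, -0.6, -0.84, -0.04, 0], [1, -0.6, -0.84, -0.04, 0], [1, -0.6, -0.84, -0.04, 0], [1, -0.6, -0.84, -0.04, 0], [1, -0.6, -0.84, -0.04, 0], [1, -0.6, -0.84, -0.04, 0], [1, 0, 0, 0, 0], [1, 0, 0, 0, 0]], "force": 5}}

```text
time: 2.52
ee_pos: [0.4298, -0.2705, 0.2512]
eef_rot: [0.816, -0.578, 0.001, 0.001]
ft_force: [-1.3, -1.1, 0.2]
width: 0.0035
```

```bash
python3 - <<'E'
from h import *
np.set_printoptions(precision=3,suppress=True)
s=read_state();cv2.imwrite("pics/w1.png",camera("wrist"))
print(s["time"],s["ee_pos"],s["eef_rot"],s["width"])
for q,z in(("drive_centre_tip",.129),("bull_centre_tip",.142),("cup_centre_tip",.127)):
    for p in pinpoint(q,"wrist")[:4]: print(q,np.round(p["xy"]),round(float(p["conf"]),2),atz("wrist",p["xy"],z,s))
Rm=R.from_quat(s["eef_rot"]).as_matrix()
print(Rm.T@(np.array([.442,-.255,.20])-s["ee_pos"])/.03)
E
```

```text
2.5167 [ 0.43  -0.271  0.251] [ 0.816 -0.578  0.001  0.001] 0.0035024390471305334
drive_centre_tip [306. 185.] 0.76 [ 0.439 -0.253  0.129]
drive_centre_tip [201. 154.] 0.62 [ 0.436 -0.153  0.129]
drive_centre_tip [194. 232.] 0.6 [ 0.359 -0.164  0.129]
bull_centre_tip [388. 186.] 0.91 [ 0.464 -0.321  0.142]
cup_centre_tip [448. 186.] 0.81 [ 0.484 -0.38   0.127]
[-0.361 -0.556  1.704]
```

View pics/w1.png

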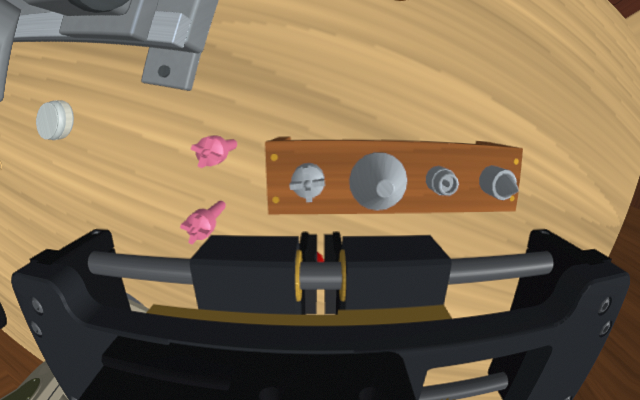

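The wrist view shows the four-prong cross at (308,182), the end piece of the rack. Next are bull (380,182), cup (443,182) and pointed (499,183), with pink copies off the rack at (211,150) and (201,222). The target is confirmed at about (0.440, -0.254).

{"op": "carry_out", "data": {"rows": [[1, -0.41, -0.5, 0, 0], [1, 0, 0, 0, 0], [1, 0, 0, 0.5, 0], [1, 0, 0, 0.5, 0], [1, 0, 0, 0.5, 0], [1, 0, 0, 0.5, 0], [1, 0, 0, 0.5, 0], [1, 0, 0, 0.2, 0], [1, 0, 0, 0, 0], [1, 0, 0, 0, 0]]}}

```text
time: 3.55
ee_pos: [0.4333, -0.2671, 0.167]
eef_rot: [0.81, -0.587, 0.002, 0.003]
ft_force: [-0.3, -0.2, -0.1]
width: 0.0008
```

```bash
python3 - <<'E'
from h import *
np.set_printoptions(precision=4,suppress=True)
s=read_state();a=camera("scene");b=camera("side");w=camera("wrist")
print(s["time"],s["ee_pos"],s["eef_rot"],s["ft_force"])
Rm=R.from_quat(s["eef_rot"]).as_matrix()
for p in pinpoint("drive_centre_tip","wrist")[:3]: print(np.round(p["xy"]),p["conf"],atz("wrist",p["xy"],.129,s))
print(Rm.T@(np.array([.440,-.254,.153])-s["ee_pos"])/.03)
f=lambda i,x,y:cv2.resize(i[y:y+80,x:x+80],(400,400),interpolation=2)
cv2.imwrite("pics/c2.png",cv2.hconcat([f(a,190,185),w[100:340,200:440].repeat(1,0) if 0 else cv2.resize(w[120:280,240:400],(400,400))]))
E
```

```text
3.55 [ 0.4333 -0.2671  0.167 ] [ 0.8095 -0.5871  0.0015  0.0026] [-0.3272 -0.1891 -0.0938]
[161. 273.] 0.86 [ 0.3647 -0.1643  0.129 ]
[493. 213.] 0.73 [ 0.4837 -0.3779  0.129 ]
[162. 177.] 0.68 [ 0.4374 -0.1552  0.129 ]
[-0.3466 -0.3502  0.4643]
```

View pics/c2.png

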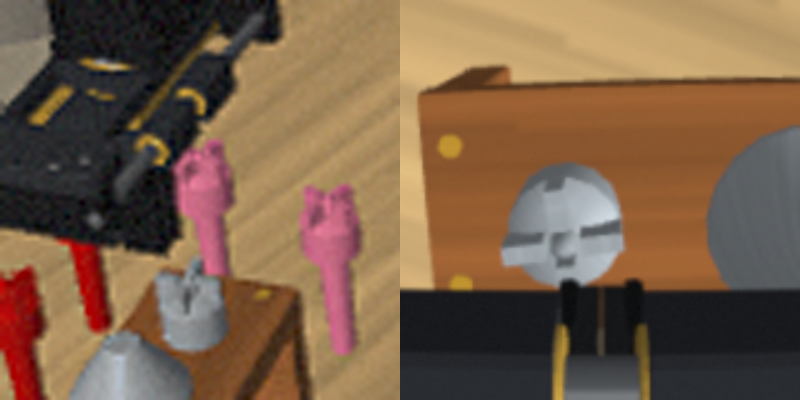

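```bash
python3 - <<'E'
from h import *
s=read_state();t=atz("wrist",(306,216),.129,s);print(t)
t[2]=.153;print(R.from_quat(s["eef_rot"]).as_matrix().T@(t-s["ee_pos"])/.03,s["ee_pos"])
E
```

```text
[ 0.44283877 -0.25422014  0.129     ]
[-0.30809903 -0.40858685  0.48886689] [ 0.43405777 -0.26672273  0.16774288]
```

{"op": "carry_out", "data": {"rows": [[1, -0.16, -0.2, 0, 0], [1, -0.16, -0.2, 0, 0], [1, 0, 0, 0, 0], [1, 0, 0, 0, 0]]}}

```text
time: 4.08
ee_pos: [0.4445, -0.2523, 0.1695]
eef_rot: [0.81, -0.586, 0.004, 0.002]
ft_force: [1.2, -0.7, -0.2]
width: 0.0006
```

{"op": "carry_out", "data": {"rows": [[1, 0.02, 0.1, 0.25, 0], [1, 0, 0, 0.25, 0], [1, 0, 0, 0, 0], [1, 0, 0, 0, 0]]}}

```text
time: 4.42
ee_pos: [0.4417, -0.2538, 0.1529]
eef_rot: [0.81, -0.586, 0.004, 0.002]
ft_force: [0.6, 0.1, 0.0]
width: 0.0006
```

```bash
python3 - <<'E'
from h import *
np.set_printoptions(precision=4,suppress=True)
s=read_state();a=camera("scene");b=camera("side")
print(s["time"],s["ee_pos"],s["eef_rot"],s["ft_force"])
m=R.from_quat(s["eef_rot"]).as_matrix();print(s["ee_pos"]+m[:,2]*.014)
f=lambda i,x,y:cv2.resize(i[y:y+80,x:x+80],(400,400),interpolation=2)
cv2.imwrite("pics/c3.png",cv2.hconcat([f(a,190,195),f(b,340,150)]))
E
```

```text
4.4167 [ 0.4417 -0.2538  0.1529] [ 0.8103 -0.586   0.004   0.0023] [0.6136 0.0855 0.016 ]
[ 0.4418 -0.254   0.1389]
```

View pics/c3.png

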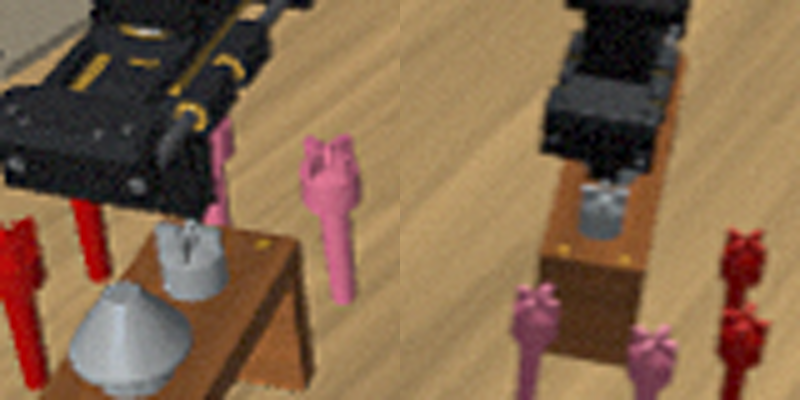

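Both views show the closed fingertips directly over the drive centre (scene crop (190,220), side crop (605,180)), about 10 mm clear. Now the hold.

{"op": "carry_out", "data": {"rows": [[1, 0, 0, 0, 0], [1, 0, 0, 0, 0], [1, 0, 0, 0, 0], [1, 0, 0, 0, 0], [1, 0, 0, 0, 0], [1, 0, 0, 0, 0], [1, 0, 0, 0, 0], [1, 0, 0, 0, 0], [1, 0, 0, 0, 0], [1, 0, 0, 0, 0], [1, 0, 0, 0, 0], [1, 0, 0, 0, 0], [1, 0, 0, 0, 0], [1, 0, 0, 0, 0]]}}

```text
time: 5.68
ee_pos: [0.4422, -0.2542, 0.1539]
eef_rot: [0.81, -0.586, 0.005, 0.002]
ft_force: [0.3, 0.2, 0.6]
width: 0.0008
```

{"op": "carry_out", "data": {"rows": [[1, 0, 0, 0, 0], [1, 0, 0, 0, 0], [1, 0, 0, 0, 0], [1, 0, 0, 0, 0], [1, 0, 0, 0, 0], [1, 0, 0, 0, 0], [1, 0, 0, 0, 0], [1, 0, 0, 0, 0], [1, 0, 0, 0, 0], [1, 0, 0, 0, 0], [1, 0, 0, 0, 0], [1, 0, 0, 0, 0], [1, 0, 0, 0, 0], [1, 0, 0, 0, 0], [1, 0, 0, 0, 0]]}}

```text
time: 6.93
ee_pos: [0.4422, -0.2542, 0.1539]
eef_rot: [0.81, -0.586, 0.005, 0.002]
ft_force: [-0.1, -0.4, -0.0]
width: 0.0005
```

{"op": "carry_out", "data": {"rows": [[1, 0, 0, -0.5, 0], [1, 0, 0, -1, 0], [1, 0, 0, -1, 0], [1, 0, 0, -1, 0], [1, 0, 0, -1, 0], [1, 0, 0, -1, 0], [1, 0, 0, -1, 0], [1, 0, 0, -1, 0], [1, 0, 0, -1, 0], [1, 0, 0, -1, 0], [1, 0, 0, 0, 0], [1, 0, 0, 0, 0]]}}

```text
time: 7.93
ee_pos: [0.4387, -0.2504, 0.4516]
eef_rot: [0.81, -0.586, 0.003, 0.002]
ft_force: [-1.0, -0.0, -1.0]
width: 0.0005
```

{"op": "carry_out", "data": {"rows": [[1, 0, 0, 0, -1], [1, 0, 0, 0, -1], [1, 0, 0, 0, -1], [1, 0, 0, 0, -1], [1, 0, 0, 0, -1], [1, 0, 0, 0, -1], [1, 0, 0, 0, -1], [1, 0, 0, 0, -1], [1, 0, 0, 0, -1], [1, 0, 0, 0, -1], [1, 0, 0, 0, -1], [1, 0, 0, 0, -1], [1, 0, 0, 0, -1], [1, 0, 0, 0, -1], [1, 0, 0, 0, -1], [1, 0, 0, 0, 0]]}}

```text
time: 9.27
ee_pos: [0.4364, -0.2497, 0.4392]
eef_rot: [0.998, 0.061, -0.006, -0.001]
ft_force: [-0.1, -0.2, 1.0]
width: 0.0006
```

```bash
python3 - <<'E'
from h import *
np.set_printoptions(precision=3,suppress=True)
s=read_state();m=R.from_quat(s["eef_rot"]).as_matrix()
print(s["ee_pos"],m[:,0],m[:,2],s["joint_positions"]);print(m.T@(np.array([.555,.29,.43])-s["ee_pos"])/.03)
E
```

```text
[ 0.436 -0.25   0.439] [ 0.992  0.122 -0.012] [-0.012  0.    -1.   ] [ 0.805  0.066 -0.404  1.363  0.031  1.729  0.529]
[  6.123 -17.371   0.262]
```

{"op": "carry_out", "data": {"rows": [[1, 0.34, -0.95, -0.05, 0], [1, 0.34, -0.95, -0.05, 0], [1, 0.34, -0.95, -0.05, 0], [1, 0.34, -0.95, -0.05, 0], [1, 0.34, -0.95, -0.05, 0], [1, 0.34, -0.95, -0.05, 0], [1, 0.34, -0.95, -0.05, 0], [1, 0.34, -0.95, -0.05, 0], [1, 0.34, -0.95, 0, 0], [1, 0.34, -0.95, 0, 0], [1, 0.34, -0.95, 0, 0], [1, 0.34, -0.95, 0, 0], [1, 0.34, -0.95, 0, 0], [1, 0.34, -0.95, 0, 0], [1, 0.34, -0.95, 0, 0], [1, 0.34, -0.95, 0, 0], [1, 0, 0, 0, 0], [1, 0, 0, 0, 0]]}}

```text
time: 10.77
ee_pos: [0.5579, 0.2387, 0.4358]
eef_rot: [1.0, 0.026, -0.015, -0.0]
ft_force: [0.3, -1.4, 1.8]
width: 0.0007
```

```bash
python3 - <<'E'
from h import *
np.set_printoptions(precision=3,suppress=True)
s=read_state();w=camera("wrist");cv2.imwrite("pics/w4.png",w)
m=R.from_quat(s["eef_rot"]).as_matrix()
print(s["time"],s["ee_pos"],m[:,0],m[:,2])
for p in pinpoint("spindle_mouth","wrist")[:3]: print(np.round(p["xy"]),p["conf"],atz("wrist",p["xy"],.24,s))
E
```

```text
10.7667 [0.558 0.239 0.436] [ 0.998  0.053 -0.029] [-0.029 -0.    -1.   ]
[322.  48.] 0.56 [0.546 0.392 0.24 ]
```

View pics/w4.png

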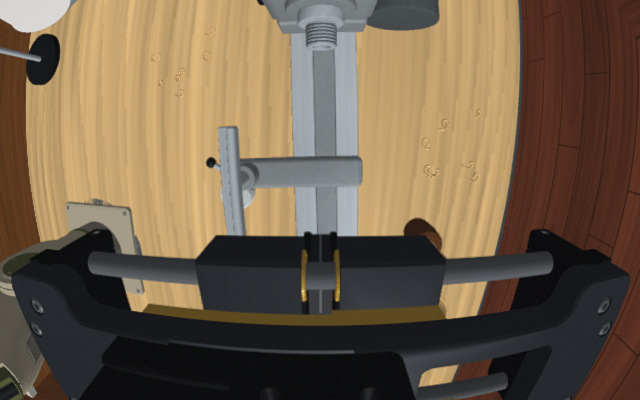

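The wrist view shows the spindle nose at (322,47), with its mouth at about (0.546, 0.392, 0.24). That agrees with the scene and side estimates. The banjo's tool rest is at (230,180), left of the path.

{"op": "carry_out", "data": {"rows": [[1, -0.04, -0.8, 0, 0], [1, -0.04, -0.8, 0, 0], [1, -0.04, -0.8, 0, 0], [1, -0.04, -0.8, 0, 0], [1, 0, 0, 0.6, 0], [1, 0, 0, 0.6, 0], [1, 0, 0, 0.6, 0], [1, 0, 0, 0.6, 0], [1, 0, 0, 0.6, 0], [1, 0, 0, 0.6, 0], [1, 0, 0, 0.6, 0], [1, 0, 0, 0, 0], [1, 0, 0, 0, 0]]}}

```text
time: 11.95
ee_pos: [0.5513, 0.3154, 0.3097]
eef_rot: [1.0, 0.004, -0.008, 0.004]
ft_force: [-0.5, 0.8, 0.5]
width: 0.0006
```

```bash
python3 - <<'E'
from h import *
np.set_printoptions(precision=3,suppress=True)
s=read_state();w=camera("wrist")
m=R.from_quat(s["eef_rot"]).as_matrix()
print(s["time"],s["ee_pos"],m[:,0],m[:,2])
for p in pinpoint("spindle_mouth","wrist")[:3]: print(np.round(p["xy"]),p["conf"],atz("wrist",p["xy"],.24,s))
print(m.T@(np.array([.547,.367,.24])-m[:,2]*.014-s["ee_pos"])/.03)
cv2.imwrite("pics/w5.png",cv2.resize(w[0:300,160:480],(640,600)))
E
```

```text
11.95 [0.551 0.315 0.31 ] [ 1.     0.008 -0.017] [-0.017 -0.007 -1.   ]
[315. 108.] 0.6 [0.546 0.396 0.24 ]
[-0.09  -1.738  1.846]
```

View pics/w5.png

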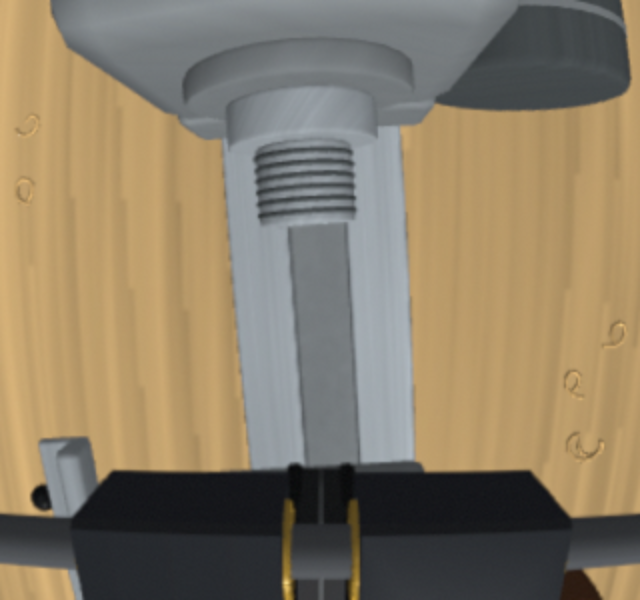

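{"op": "carry_out", "data": {"rows": [[1, 0, -0.2, 0.46, 0], [1, 0, -0.2, 0.46, 0], [1, 0, -0.2, 0.46, 0], [1, 0, -0.2, 0.4, 0], [1, 0, 0, 0, 0], [1, 0, 0, 0, 0]]}}

```text
time: 12.55
ee_pos: [0.5506, 0.3435, 0.2534]
eef_rot: [1.0, 0.004, -0.007, 0.002]
ft_force: [0.0, 0.4, 0.1]
width: 0.0006
```

```bash
python3 - <<'E'
from h import *
np.set_printoptions(precision=3,suppress=True)
s0=dict(ee_pos=np.array([.5513,.3154,.3097]),eef_rot=R.from_matrix(np.column_stack([[1,.008,-.017],[.008,-1,.007],[-.017,-.007,-1]])).as_quat())
print("nose top rim",atz("wrist",(314,112.5),.2565,s0))
s=read_state();a=camera("scene");b=camera("side");w=camera("wrist")
m=R.from_quat(s["eef_rot"]).as_matrix()
print(s["time"],s["ee_pos"],m[:,0],m[:,2])
print(m.T@(np.array([.547,.367,.24])-m[:,2]*.014-s["ee_pos"])/.03)
f=lambda i,x,y:cv2.resize(i[y:y+100,x:x+100],(400,400),interpolation=2)
cv2.imwrite("pics/c6.png",cv2.hconcat([f(a,340,70),f(b,190,200)]))
cv2.imwrite("pics/w6.png",w)
E
```

```text
nose top rim [0.546 0.392 0.257]
12.55 [0.551 0.344 0.253] [ 1.     0.009 -0.014] [-0.014 -0.004 -1.   ]
[-0.106 -0.785 -0.022]
```

View pics/c6.png

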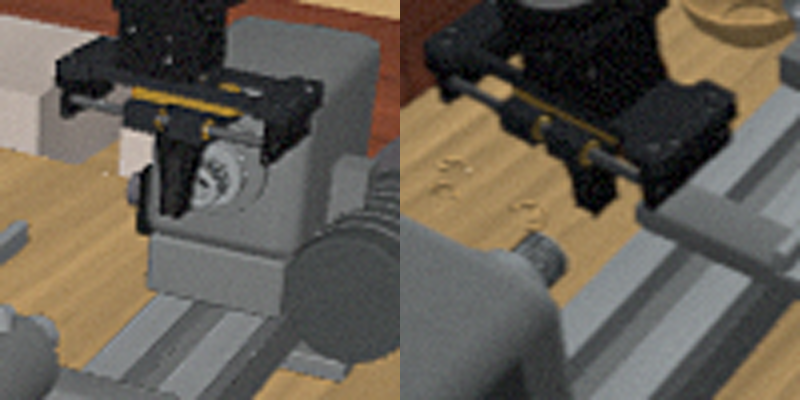

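The fingertips are level with the nose and about 48 mm in front of it. I'll move 25 mm closer.

{"op": "carry_out", "data": {"rows": [[1, -0.04, -0.27, 0, 0], [1, -0.04, -0.27, 0, 0], [1, -0.02, -0.2, 0, 0], [1, 0, 0, 0, 0], [1, 0, 0, 0, 0]]}}

```text
time: 13.12
ee_pos: [0.5484, 0.3681, 0.2569]
eef_rot: [1.0, 0.003, -0.005, 0.001]
ft_force: [1.2, 0.2, 0.8]
width: 0.0003
```

```bash
python3 - <<'E'
from h import *
np.set_printoptions(precision=4,suppress=True)
s=read_state();w=camera("wrist");a=camera("scene");b=camera("side")
m=R.from_quat(s["eef_rot"]).as_matrix()
print(s["time"],s["ee_pos"],"tip",s["ee_pos"]+m[:,2]*.014,s["ft_force"])
f=lambda i,x,y,n:cv2.resize(i[y:y+n,x:x+n],(266,400),interpolation=2) if 0 else cv2.resize(i[y:y+n,x:x+n*2//3],(266,400),interpolation=2)
cv2.imwrite("pics/c7.png",cv2.hconcat([f(a,350,80,90),f(b,200,200,100),f(w,250,60,210)]))
E
```

```text
13.1167 [0.5484 0.3681 0.2569] tip [0.5482 0.368  0.2429] [1.1827 0.2365 0.8367]
```

View pics/c7.png

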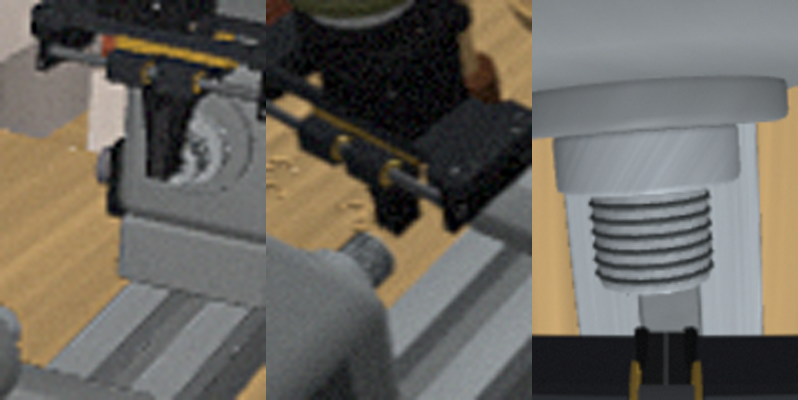

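{"op": "carry_out", "data": {"rows": [[1, -0.07, -0.05, 0.1, 0], [1, 0, 0, 0, 0], [1, 0, 0, 0, 0], [1, 0, 0, 0, 0]]}}

```text
time: 13.6
ee_pos: [0.5466, 0.3679, 0.2533]
eef_rot: [1.0, 0.002, -0.005, 0.001]
ft_force: [-0.1, 0.4, 0.9]
width: 0.0005
```

{"op": "carry_out", "data": {"rows": [[1, 0, 0, 0, 0], [1, 0, 0, 0, 0], [1, 0, 0, 0, 0], [1, 0, 0, 0, 0], [1, 0, 0, 0, 0], [1, 0, 0, 0, 0], [1, 0, 0, 0, 0], [1, 0, 0, 0, 0], [1, 0, 0, 0, 0], [1, 0, 0, 0, 0], [1, 0, 0, 0, 0], [1, 0, 0, 0, 0], [1, 0, 0, 0, 0], [1, 0, 0, 0, 0]]}}

```text
time: 14.77
ee_pos: [0.5469, 0.3675, 0.2535]
eef_rot: [1.0, 0.002, -0.004, 0.001]
ft_force: [0.1, 0.0, 0.3]
width: 0.0004
```

{"op": "carry_out", "data": {"rows": [[1, 0, 0, 0, 0], [1, 0, 0, 0, 0], [1, 0, 0, 0, 0], [1, 0, 0, 0, 0], [1, 0, 0, 0, 0], [1, 0, 0, 0, 0], [1, 0, 0, 0, 0], [1, 0, 0, 0, 0], [1, 0, 0, 0, 0], [1, 0, 0, 0, 0], [1, 0, 0, 0, 0], [1, 0, 0, 0, 0], [1, 0, 0, 0, 0], [1, 0, 0, 0, 0]]}}

```text
time: 15.93
ee_pos: [0.5469, 0.3675, 0.2535]
eef_rot: [1.0, 0.002, -0.004, 0.001]
ft_force: [0.0, -0.7, -1.3]
width: 0.0003
```

Held steady, but the tips are about 24 mm out. I'll nudge a few mm closer and hold again.

{"op": "carry_out", "data": {"rows": [[1, -0.01, -0.18, 0, 0], [1, 0, 0, 0, 0], [1, 0, 0, 0, 0], [1, 0, 0, 0, 0], [1, 0, 0, 0, 0], [1, 0, 0, 0, 0]]}}

```text
time: 16.43
ee_pos: [0.5464, 0.3737, 0.2534]
eef_rot: [1.0, 0.002, -0.005, 0.001]
ft_force: [-0.3, 0.0, -0.6]
width: 0.0005
```

{"op": "carry_out", "data": {"rows": [[1, 0, 0, 0, 0], [1, 0, 0, 0, 0], [1, 0, 0, 0, 0], [1, 0, 0, 0, 0], [1, 0, 0, 0, 0], [1, 0, 0, 0, 0], [1, 0, 0, 0, 0], [1, 0, 0, 0, 0], [1, 0, 0, 0, 0], [1, 0, 0, 0, 0], [1, 0, 0, 0, 0], [1, 0, 0, 0, 0], [1, 0, 0, 0, 0], [1, 0, 0, 0, 0], [1, 0, 0, 0, 0], [1, 0, 0, 0, 0], [1, 0, 0, 0, 0], [1, 0, 0, 0, 0], [1, 0, 0, 0, 0], [1, 0, 0, 0, 0]]}}

```text
time: 18.1
ee_pos: [0.5466, 0.3734, 0.2534]
eef_rot: [1.0, 0.002, -0.005, 0.001]
ft_force: [-0.3, 0.2, 0.7]
width: 0.0004
```

{"op": "carry_out", "data": {"rows": [[1, 0, 0, 0, 0], [1, 0, 0, 0, 0], [1, 0, 0, 0, 0], [1, 0, 0, 0, 0], [1, 0, 0, 0, 0], [1, 0, 0, 0, 0], [1, 0, 0, 0, 0], [1, 0, 0, 0, 0]]}}

```text
time: 18.77
ee_pos: [0.5466, 0.3734, 0.2534]
eef_rot: [1.0, 0.002, -0.005, 0.001]
ft_force: [-0.7, 0.2, -0.1]
width: 0.0009
```

```bash
python3 - <<'E'
from h import *
s=read_state();print(s["time"],s["ee_pos"],s["ft_force"]);print(close_job())
E
```

```text
18.7667 [0.54656362 0.37343414 0.25343127] [-0.71944611  0.23388067 -0.14970751]
the job is handed in; nothing more can be done
None
```

I pointed at the four-prong drive centre and then at the spindle mouth, held each for over two seconds, and handed the job in at 18.8 s still pointing at the mouth.

- **Drive centre:** it is the grey one at the rack end nearest the lathe. I held the closed fingertips about 10 mm above its spike for about 2.5 s, then lifted straight up. I never lowered them over the other three centres or the pink and red copies.
- **Spindle mouth:** the fingertips stopped about 19 mm in front of the mouth, at a height of about 239 mm against the mouth's 240 mm. I first held at about 24 mm, moved closer, and held again for over 2.3 s.

**Last checks:** every force reading I took stayed within about 2 N, which is noise level, so there was no sign of contact. The camera estimates of the mouth differed by 4 to 10 mm. I used the value from the close wrist view, (0.546, 0.392, 0.24). I took no picture after the last move closer, so that final gap comes from the measured arm position.

One early sideways move to the drive centre fell short, and I corrected it before coming down to the pointing height.

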